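Wind a safe's time-lock movement and start its timing test

TASK

The time-lock movement clamped on the tilted stand is to be timed. Wind it fully with its winged brass key, clockwise in as many part turns as it takes, until the key comes up against its stop and the dial hand points to the last mark; only then push the black-knobbed start lever on the timing recorder right over. Leave the other things on the bench where they are and let go of everything at the end.

Things in the scene. Friction and masses are not known exactly. Their poses are not given: they have to be found in the camera images.
- key_grip (a point): Centre of the brass winding key's two round wings: a flat plate 46 mm long (point x), 10 mm thick (point y: pinch here), 24 mm high (point z, 12 mm either side). z is the turning axis, pointing out of the movement's face and leaning 35 degrees from vertical to the stand's front. The flat face lies 38 mm below this point along the axis; the key winds clockwise, looking at the face.
- key (a joint): Winding of the key in rad: 0 run down, growing as it is turned clockwise, 5.5 fully wound against its stop. 0.15 to 0.25 N m turns it; a ratchet keeps it where it is let go.
- pointer_tip (a point): Tip of the small dark hand of the winding dial (53 mm dia, centred 51 mm up the slope from the key's axis, 8 mm proud of the face). It turns with the key, clockwise through 240 degrees: from the first long mark (lower left, run down) to the last long mark (lower right, fully wound).
- stand: Tilted steel stand with the grey movement, fixed to the bench. Base 150 x 120 mm; origin at the base underside, 5 mm in front of the base centre; -x is its front; highest point 135 mm.
- recorder: Timing recorder, a grey box 130 x 110 x 50 mm (x, y, z) fixed to the bench, origin in the centre of its underside, -x its front, with a start lever on top. It may stand left or right of the stand; the bench supply, a 60 mm high box without lever, is on the other side.
- start_tip (a point): Centre of the black ball knob (26 mm dia) of the start lever. The lever is a 10 mm rod, 60 mm from pivot to knob centre; the pivot lies 25 mm in front (-x) of the recorder's centre, 72 mm above its underside, and its axis is the recorder's y. A 70 x 50 mm block, 25 mm high, carries it.
- start (a joint): Start lever angle in rad: 0 leaning 0.5 rad from upright to the recorder's front (-x); 1.0 leaning 0.5 rad to its back (+x), the on position. It stays where it is left.
- screwdriver: Bystander, leave alone: screwdriver, 160 mm long, lying; origin at its middle.
- cylinder: Bystander, leave alone: brass profile lock cylinder, 60 x 30 x 33 mm, lying.
- padlock: Bystander, leave alone: brass padlock lying flat, body 50 x 45 x 24 mm.
- oil: Bystander, leave alone: small white oil bottle, 40 mm dia, 100 mm tall, standing.
- jar: Bystander, leave alone: glass jar with steel lid, 60 mm dia, 60 mm tall.
- blank: Bystander, leave alone: steel key blank lying flat, 70 mm long, 5 mm thick.
- cup: Bystander, leave alone: steel parts bowl, 70 mm dia, 50 mm tall.

How it is judged:
By the outcome, as a careful person would: the job done as asked, in the order asked, and still so for the second after the job is handed in, with the robot touching nothing.
It also fails if it takes over 54 s, if anything falls off the work surface, if the arm or the gripper's body presses on something with over 40 N, if the wrist force passes 120 N, or if a joint passes its speed limit or range.

ROBOT

A 6-joint arm with a two-finger parallel gripper is mounted at the origin on the work surface. World frame = base frame: x ahead of the robot, y to its left, z up, the work surface at z = 0. Lengths are in m, angles in rad, forces in N, time in s.
With the tool pointing down it reaches from about 0.425 to 0.95 m from the base axis. Payload 3.5 kg.
Tool frame: the origin (TCP) lies at the very end of the fingers, on their centre line; the grasp point (between the pads) lies 19 mm behind it; z points along the fingers, y is the direction in which the jaws open and shut (so a half turn about z gives the same grasp; the last joint's range is limited). The gripper opens to 85 mm and grips with 20 to 120 N. Pads are 22 mm wide; open, the fingers measure 114 mm over their backs; the gripper's body (76 mm by 85 mm) begins 54 mm behind the grasp point. The pads swing forward as they close: fully open they stand 13 mm farther back than shut.
Start: joints at [-1.37, 0.286, 1.577, -0, 1.279, -0.15], TCP at [0.232, -0.634, 0.231] pointing down, gripper open.
Joint ranges: [-2.77, 2.77], [-0.9, 2.22], [0.21, 2.48], [-1.53, 4.67], [0.24, 2.81], [-2.84, 2.84]. Speed limits (rad/s): [2.79, 2.79, 3.14, 3.14, 3.14, 3.14].

INTERFACE

Orientations are given as a 3x3 rotation matrix whose columns are the frame's x, y, z axes.
In Python, from cell import sense, get_image, calibration, job_done, search_frame, trace, pinpoint gives the robot as it stands. The module is installed in compiled form; this text tells all that it offers.
- The arm moves only by the tool arm_command, never from a script. Its arguments are lists of equal length, an entry for each row: "fingers": the closure in counts, from 0 (fully open) to 255 (shut); "linear": the shift along the tool's x, y, z in mm, a list of three; "spin": the turn about the tool's z in rad. A call has 1 to 10 rows; each row shifts and turns the commanded pose from where the row before left it, along the tool's axes as they then stand; what a row does not reach is not made up. A row lasts 1/8 s, in which the tool goes at most 62.5 mm and 10.7 degrees, less where a joint would pass 70% of its speed; a pose out of reach is approached as far as the arm can. A call is refused whole if a number of a shift passes 62.5 or a number of a turn 0.188, either way. A call with a gripper value outside its range is refused whole. The fingers move at their own pace and stop on an object; "force" is the grip in N (left out, the last holds). Time passes only in rows, so rows that do not move let the fingers close. It gives the time, the measured TCP pose, the force and the opening at its end, in the units of the state.
- sense(): the state, without advancing time (a new reading comes with each control period).
- get_image(name): name is "side" or "top" or "wrist"; returns the picture (400x640x3 uint8, red, green, blue); there is no depth.
- calibration(name): a dict with "fov_y" (degrees; the focal length in pixels is half the picture's height over the tangent of half this angle, whatever the lens; pixels are square), "cx", "cy" (the principal point, pixels), "xyz" and "orientation" of the camera in the world. Camera axes: x right, y up, looking along -z (the intrinsics and any distortion apply to the point x, -y, -z); pixel columns grow to the right and rows downward; lengths in m; the calibration is good to about 2 mm. A picture is of the moment at which its call begins: read the wrist's pose just before it. calibration takes no time and is no camera call; for the wrist camera it gives the pose at the moment of the call.
- job_done(): hands the job in, once; it reports no verdict.
Trained networks look in the newest picture that a camera, given by its name, has taken for a name from the list of things; names that differ only in an ending like _2 or _b are one class to them, and where a whole thing is asked for, a point or a joint stands for the part that bears it (a point fixed in the world has none). Each returns a list of dicts, best first, with "score" (0 to 1); they miss things now and then, are a little off and sometimes report something else, mostly with a low value. They report only what shows in the picture. A call takes as long as a camera call.
- search_frame(camera, name): "bbox" ([centre column, centre row, width, height] in pixels, round what is visible of it).
- trace(camera, name): "mask" (400x640 bool, what is visible of it) and "bbox" ([centre column, centre row, width, height] in pixels, round what is visible of it).
- pinpoint(camera, name): "pixel" ([column, row] in pixels: a listed point, or the origin of a listed thing).
The state is a dict: "time": time; "joint_positions": joint angles; "joint_vel": joint speeds; "joint_efforts": joint torques, N m; "tcp_pos": TCP position; "tcp_rot": TCP orientation; "contact_force": force on the tool from outside, world axes, zero at the start; "wrist_torque": the same for the moment, N m; "finger_gap": opening from 0.0 (shut) to 1.0 (fully open).
Only numpy, scipy, OpenCV 4.12 (cv2) and the standard library are available. Lean on these libraries where they do the work, as an engineer would, in place of code of your own. Each camera call takes 0.05 s, during which the arm holds its last target. There are 200 camera calls.

## Working session

There is one attempt and no reset: what is moved stays moved. The work goes in short steps, Python scripts to look and compute and a tool call to move; the robot and the scene stay as the last step left them, time stands still between calls to the robot, and variables do not carry over. Pictures are saved under pics/ and viewed, about 8 in all and at most 12, crops included, and the job is handed in when it is done.

Besides the shell and the picture viewer there is one more tool, called after ">>>" as name(argument=value, ...) on one line, values as JSON. arm_command: Moves the arm, as the interface text tells. Its arguments: {"type":"object","properties":{"fingers":{"type":"array","items":{"type":"number"}},"linear":{"type":"array","items":{"type":"array","items":{"type":"number"}}},"spin":{"type":"array","items":{"type":"number"}},"force":{"type":"number"}},"required":["fingers","linear","spin"]}

```bash
mkdir -p pics; ls; python3 - <<'E'
from cell import *
import cv2,numpy as np
s=sense();print(s['time'],s['tcp_pos'],s['tcp_rot'],s['contact_force'])
for c in("side","top","wrist"):
    im=get_image(c);cv2.imwrite(f"pics/{c}0.png",im[:,:,::-1]);print(c,calibration(c))
    for n in("key_grip","start_tip","pointer_tip","stand","recorder"):
        print(n,[(np.round(d['pixel']),round(d['score'],2)) for d in pinpoint(c,n)][:2])
a=cv2.imread("pics/side0.png");b=cv2.imread("pics/top0.png")
cv2.imwrite("pics/both.png",cv2.resize(np.vstack([a,b]),(480,600)))
print(sense()['time'])
E
```

```text
pics
0.0 [ 0.23184347 -0.6332312   0.22994194] [[ 9.39111970e-01  3.43611010e-01 -4.25788825e-04]
 [ 3.43611033e-01 -9.39109126e-01  2.34659109e-03]
 [ 4.06452363e-04 -2.35001752e-03 -9.99997156e-01]] [ 0.62276933  0.34795256 -1.20323992]
side {'fov_y': 45.28891024206787, 'cx': 319.74691245294883, 'cy': 199.74840223209625, 'xyz': array([0.19461462, 0.57397471, 0.81705027]), 'orientation': array([[-0.8226769 ,  0.40122195, -0.40276999],
       [-0.56821296, -0.60316491,  0.55975541],
       [-0.01835057,  0.68935697,  0.72418935]])}
key_grip [(array([405., 162.]), 0.75), (array([351., 187.]), 0.49)]
start_tip [(array([424., 128.]), 0.66)]
pointer_tip []
stand [(array([327., 213.]), 0.69)]
recorder [(array([404., 161.]), 0.68)]
top {'fov_y': 50.130513458478376, 'cx': 322.4100588201702, 'cy': 197.34307695284755, 'xyz': array([ 0.48470634, -0.01056463,  1.03868365]), 'orientation': array([[-0.02487141,  0.99224597, -0.12177578],
       [-0.99936161, -0.02780324, -0.02243562],
       [-0.02564742,  0.12114003,  0.99230404]])}
key_grip [(array([340., 217.]), 0.45)]
start_tip [(array([458., 240.]), 0.43)]
pointer_tip [(array([339., 190.]), 0.58), (array([341., 292.]), 0.47)]
stand [(array([342., 200.]), 0.74)]
recorder [(array([445., 223.]), 0.9)]
wrist {'fov_y': 68.558298805968, 'cx': 320.8606539782511, 'cy': 201.63791012860924, 'xyz': array([ 0.2943403 , -0.61038173,  0.37394784]), 'orientation': array([[ 3.43070701e-01,  9.05126974e-01,  2.51092921e-01],
       [-9.39309385e-01,  3.30411869e-01,  9.23356728e-02],
       [ 6.11426938e-04, -2.67531601e-01,  9.63548893e-01]])}
key_grip []
start_tip []
pointer_tip []
stand []
recorder []
0.9
```

View pics/side0.png

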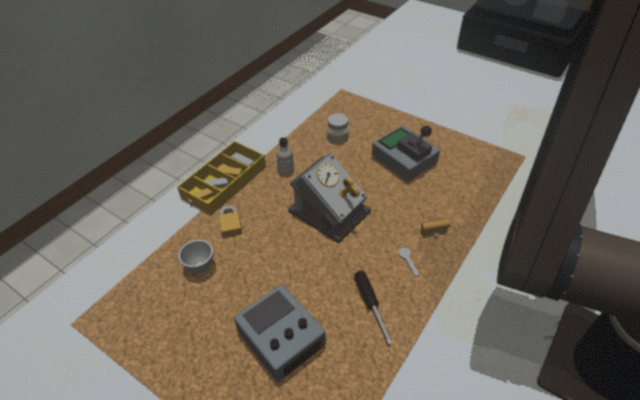

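View pics/top0.png

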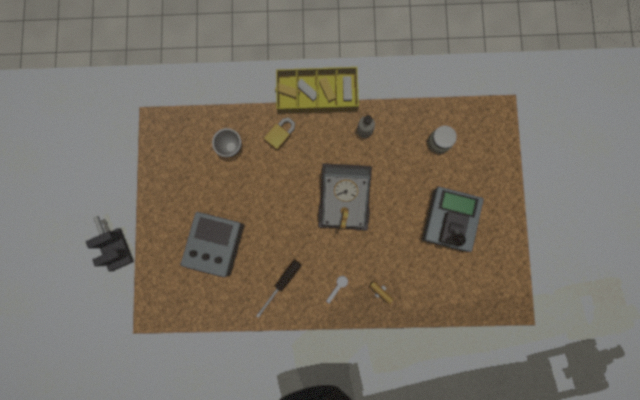

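```bash
cat >h.py <<'E'
from cell import *
import numpy as np,cv2
from scipy.optimize import least_squares
def f(c):return 200/np.tan(np.radians(c['fov_y']/2))
def proj(c,P):
    q=c['orientation'].T@(np.asarray(P)-c['xyz']);return np.array([c['cx']+f(c)*q[0]/-q[2],c['cy']+f(c)*q[1]/q[2]])
def ray(c,p):
    d=c['orientation']@np.array([(p[0]-c['cx'])/f(c),-(p[1]-c['cy'])/f(c),-1.]);return c['xyz'],d/np.linalg.norm(d)
def plane(c,p,z):o,d=ray(c,p);return o+d*(z-o[2])/d[2]
def tri(obs):
    r=least_squares(lambda P:np.concatenate([proj(c,P)-p for c,p in obs]),[.5,0,.1]);return r.x,np.abs(r.fun).max()
E
python3 - <<'E'
from h import *
s,t=calibration('side'),calibration('top')
for n,a,b in(("key",(351,187),(344,216)),("knob",(426,131),(458,240)),("stand",(327,213),(342,200)),("rec",(404,161),(445,223)),("dial",(328,175),(345,190))):
    print(n,*tri([(s,a),(t,b)]))
print(plane(t,(345,200),0),plane(t,(427,246),.05),plane(t,(470,252),.05),plane(t,(438,187),.05),plane(t,(483,194),.05))
E
```

```text
key [ 0.55476061 -0.03623479  0.11225555] 0.7775823485328033
knob [ 0.49870852 -0.27292623  0.12703765] 0.3297859508617762
stand [ 0.60766535 -0.03291635  0.00098406] 1.4919535201570966
rec [ 0.54239263 -0.27805391  0.00985589] 0.6683359456726521
dial [ 0.61283233 -0.03942796  0.1134495 ] 0.08699536809325537
[ 0.60409189 -0.04209237  0.        ] [ 0.48743303 -0.22427243  0.05      ] [ 0.47145017 -0.32072059  0.05      ] [ 0.62269483 -0.25703279  0.05      ] [ 0.60342161 -0.35930191  0.05      ]
```

>>> arm_command(fingers=[0,0,0,0,0,0,0,0,0,0], linear=[[46,-41,-4],[46,-41,-4],[46,-41,-4],[46,-41,-4],[46,-41,-4],[46,-41,-4],[46,-41,-4],[46,-41,-4],[46,-41,-4],[46,-41,-4]], spin=[0,0,0,0,0,0,0,0,0,0])

```text
time: 2.15
tcp_pos: [0.5238, -0.0889, 0.2719]
tcp_rot: [[0.939, 0.344, 0.001], [0.344, -0.939, -0.001], [0.001, 0.001, -1.0]]
contact_force: [0.2, 0.0, 0.3]
finger_gap: 1.004
```

>>> arm_command(fingers=[0,0,0,0,0,0,0,0,0,0], linear=[[46,-41,-4],[0,0,0],[0,0,0],[0,0,0],[0,0,0],[0,0,0],[0,0,0],[0,0,0],[0,0,0],[0,0,0]], spin=[0,-0.186,-0.186,-0.186,-0.186,-0.186,-0.186,-0.186,-0.186,-0.186])

```text
time: 3.4
tcp_pos: [0.5522, -0.0365, 0.2754]
tcp_rot: [[-0.444, 0.896, 0.0], [0.896, 0.444, -0.0], [-0.0, 0.0, -1.0]]
contact_force: [0.2, -0.6, 0.1]
finger_gap: 1.005
```

>>> arm_command(fingers=[0,0,0,0,0,0,0], linear=[[0,0,0],[0,0,0],[0,0,0],[0,0,0],[0,0,0],[0,0,0],[0,0,0]], spin=[-0.186,-0.186,-0.186,-0.186,-0.186,-0.186,0])

```text
time: 4.28
tcp_pos: [0.5522, -0.0364, 0.2754]
tcp_rot: [[-1.0, 0.003, 0.0], [0.003, 1.0, -0.0], [-0.0, -0.0, -1.0]]
contact_force: [0.4, 0.4, 0.0]
finger_gap: 1.0
```

```bash
cat >look.py <<'E'
from h import *
import sys,pickle
n=sys.argv[1]
s=sense();c=calibration('wrist');im=get_image('wrist');pickle.dump(c,open(f"pics/{n}.pkl","wb"))
cv2.imwrite(f"pics/{n}.png",im[:,:,::-1])
print(s['time'],s['tcp_pos'].round(4),np.degrees(np.arctan2(s['tcp_rot'][1,0],s['tcp_rot'][0,0])).round(1),s['joint_positions'].round(3),s['finger_gap'])
for k in("key_grip","pointer_tip"):print(k,[(np.round(d['pixel'],1),round(d['score'],2)) for d in pinpoint('wrist',k)][:2])
E
python3 look.py w1
```

```text
4.275 [ 0.5522 -0.0364  0.2754] 179.8 [-0.249 -0.015  1.83   0.     1.326 -1.817] 1.0001396077579927
key_grip [(array([324.6, 184.8]), 0.86), (array([284.8, 305.5]), 0.74)]
pointer_tip [(array([332.1, 229.3]), 0.55)]
```

View pics/w1.png

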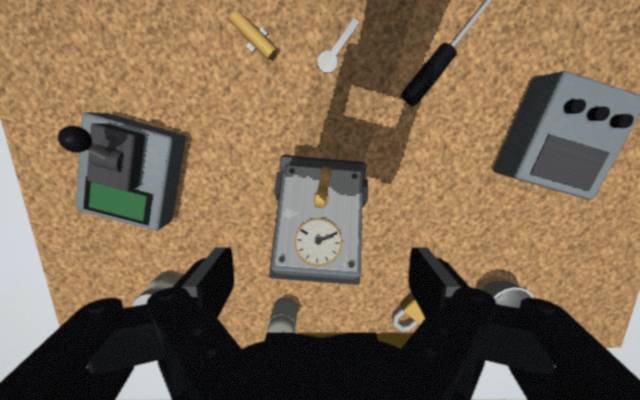

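```bash
python3 - <<'E'
from h import *
import pickle
c=pickle.load(open('pics/w1.pkl','rb'));s,t=calibration('side'),calibration('top')
P,r=tri([(c,(324.6,184.8)),(s,(351,187)),(t,(343,217))]);print(P,r)
for cc,p in((c,(324.6,184.8)),(s,(351,187)),(t,(343,217))):print(proj(cc,P),p)
D,r=tri([(c,(318,241)),(s,(328,175)),(t,(345,190))]);print(D,r)
print("stand edges yaw", plane(c,(283,157),.02),plane(c,(271,277),.1),plane(c,(366,163),.02),plane(c,(359,281),.1))
im=cv2.imread('pics/w1.png')[145:290,255:385];im=cv2.resize(im,None,fx=4,fy=4,interpolation=cv2.INTER_CUBIC);cv2.imwrite('pics/w1c.png',im)
E
```

```text
[ 0.54996377 -0.03266874  0.1160749 ] 1.8407830378121162
[324.44117302 185.96319806] (324.6, 184.8)
[351.3239436  187.52118574] (351, 187)
[342.85630522 218.84078304] (343, 217)
[ 0.6132721  -0.03975679  0.11338072] 0.18843135664775446
stand edges yaw [ 0.53091396 -0.08758299  0.02      ] [ 0.66597671 -0.09722754  0.1       ] [0.53941347 0.02481484 0.02      ] [0.67173661 0.00947132 0.1       ]
```

View pics/w1c.png

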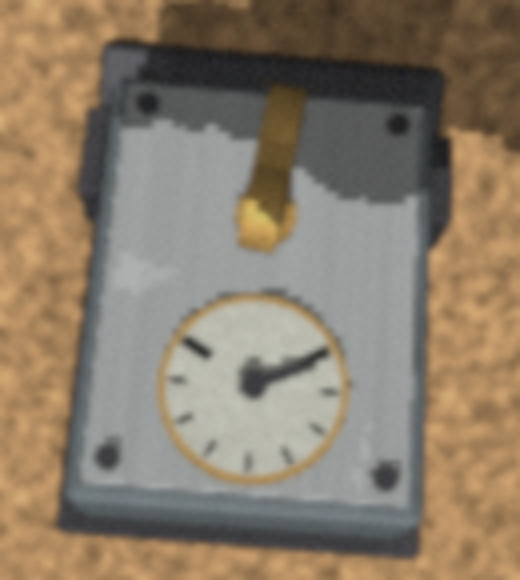

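```bash
python3 - <<'E'
from h import *
import pickle
c=pickle.load(open('pics/w1.pkl','rb'));s,t=calibration('side'),calibration('top')
obs=[(c,(324.2,185.7),1),(s,(351,187),1),(t,(343,217),1)];dob=[(c,(318.5,242),1),(s,(328,175),1),(t,(345,190),1)]
C,S=np.cos(np.radians(35)),np.sin(np.radians(35))
def D(x):
    a=x[3];u=np.array([C*np.cos(a),C*np.sin(a),S]);A=np.array([-S*np.cos(a),-S*np.sin(a),C]);return x[:3]+.051*u-.03*A
r=least_squares(lambda x:np.concatenate([proj(q,x[:3])-p for q,p,_ in obs]+[proj(q,D(x))-p for q,p,_ in dob]),[.55,-.03,.11,-.08])
print(r.x,np.degrees(r.x[3]),r.fun.round(1))
x=r.x;a=x[3];u=np.array([C*np.cos(a),C*np.sin(a),S]);v=np.array([-np.sin(a),np.cos(a),0])
for th in(-10,-5,0,5,10,15):
    k=np.radians(th);d=u*np.cos(k)+v*np.sin(k);p=proj(c,x[:3]-.023*d);q=proj(c,x[:3]+.023*d);print(th,p,q,(q-p)[0]/(q-p)[1])
# top-edge corners
A=np.array([-S*np.cos(a),-S*np.sin(a),C])
E
```

```text
[ 0.55219993 -0.03334018  0.11378299 -0.09088594] -5.2073808855828965 [-0.4  1.9 -0.5  0.7  0.1  0.9  0.5 -1.3  0.4 -1.2 -0.2  0.6]
-10 [328.86979669 168.64931698] [318.44446063 207.42858325] -0.2688378887143496
-5 [327.0645769  168.27353559] [320.34000974 207.82896745] -0.17000363415139802
0 [325.23515943 168.04102935] [322.26261789 208.0712206 ] -0.07425749019254636
5 [323.3944573  167.95346104] [324.19653792 208.15338359] 0.019952292608299234
10 [321.55546829 168.0115506 ] [326.12593719 208.07490142] 0.11408104436489411
15 [319.73120489 168.21506823] [328.03505411 207.83662489] 0.20957907558276662
```

>>> arm_command(fingers=[0,0,0,0], linear=[[1,3,50],[0,0,60],[0,0,58],[0,0,10]], spin=[0.17,0,0,0])

```text
time: 4.92
tcp_pos: [0.5476, -0.0326, 0.0927]
tcp_rot: [[-0.985, 0.171, -0.01], [0.171, 0.985, 0.002], [0.01, 0.001, -1.0]]
contact_force: [-0.6, 0.4, 0.4]
finger_gap: 0.995
```

```bash
python3 look.py w2
```

```text
4.925 [ 0.5476 -0.0326  0.0927] 170.1 [-0.244  0.174  1.985 -0.     0.993 -1.643] 0.9951122479294585
key_grip [(array([318. , 279.9]), 0.58)]
pointer_tip []
```

View pics/w2.png

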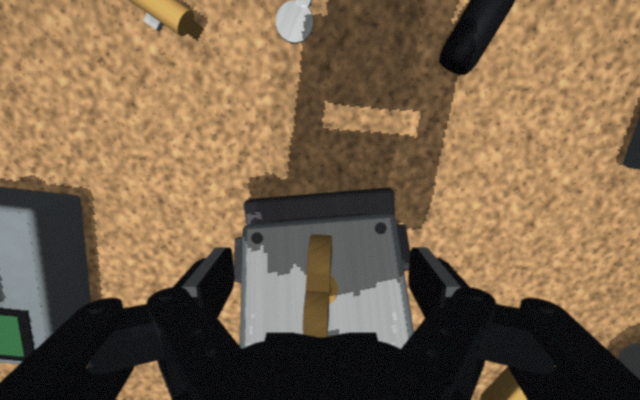

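```bash
python3 - <<'E'
from h import *
import pickle
c=pickle.load(open('pics/w2.pkl','rb'))
print(c['xyz'],proj(c,(.552,-.0333,.113)),proj(c,(.5476,-.0326,.112)))
for y in(-.03,-.033,-.036):print([proj(c,(x,y,z)).round(0) for x,z in((.533,.100),(.552,.1138),(.528,.115),(.552-.023*.819-.007,.1138-.0132+.01))])
E
```

```text
[ 0.48142301 -0.02108467  0.23595014] [321.10074492 282.04496188] [320.95813349 272.38279062]
[array([321., 233.]), array([328., 282.]), array([319., 235.]), array([318., 228.])]
[array([315., 234.]), array([322., 283.]), array([312., 236.]), array([312., 229.])]
[array([309., 235.]), array([315., 284.]), array([306., 237.]), array([305., 230.])]
```

>>> arm_command(fingers=[255,255,255,255,255,255,255], linear=[[-2,0,0],[0,0,0],[0,0,0],[0,0,0],[0,0,0],[0,0,0],[0,0,0]], spin=[0,0,0,0,0,0,0], force=40)

```text
time: 5.95
tcp_pos: [0.5533, -0.0344, 0.098]
tcp_rot: [[-0.986, 0.169, -0.0], [0.169, 0.986, -0.001], [-0.0, -0.001, -1.0]]
contact_force: [-2.1, -4.0, 4.9]
finger_gap: 0.116
```

```bash
python3 -c "
from h import *
s=sense();print(s['wrist_torque'].round(2),s['contact_force'].round(1),s['joint_positions'].round(3))"
```

```text
[0.04 0.48 0.37] [-2.1 -4.   4.9] [-2.450e-01  1.730e-01  1.974e+00 -1.000e-03  9.940e-01 -1.645e+00]
```

>>> arm_command(fingers=[255,255,255,255,255,255], linear=[[0,0,0],[0,0,0],[0,0,0],[0,0,0],[0,0,0],[0,0,0]], spin=[0.12,0.12,0.12,0.12,0.12,0.12])

```text
time: 6.7
tcp_pos: [0.5525, -0.0315, 0.0992]
tcp_rot: [[-0.634, 0.774, -0.001], [0.774, 0.634, 0.006], [0.005, 0.003, -1.0]]
contact_force: [-14.6, -1.4, 15.6]
finger_gap: 0.115
```

```bash
cat > st.py <<'E'
from h import *
s=sense();print(s['time'],s['tcp_pos'].round(4),'psi',np.degrees(np.arctan2(s['tcp_rot'][1,0],s['tcp_rot'][0,0])).round(1),'T',s['wrist_torque'].round(2),'F',s['contact_force'].round(1),'gap mm',(s['finger_gap']*85).round(1),'J6',s['joint_positions'][5].round(2))
E
python3 st.py
```

```text
Traceback (most recent call last):
  File "st.py", line 2, in <module>
    s=sense();print(s['time'],s['tcp_pos'].round(4),'psi',np.degrees(np.arctan2(s['tcp_rot'][1,0],s['tcp_rot'][0,0])).round(1),'T',s['wrist_torque'].round(2),'F',s['contact_force'].round(1),'gap mm',(s['finger_gap']*85).round(1),'J6',s['joint_positions'][5].round(2))
                                                                                                                                                                                                       ^^^^^^^^^^^^^^^^^^^^^^^^^^
AttributeError: 'float' object has no attribute 'round'
```

```bash
sed -i "s/(s\['finger_gap'\]\*85).round(1)/round(s['finger_gap']*85,1)/" st.py; python3 st.py; python3 look.py w3
```

```text
6.7 [ 0.5525 -0.0315  0.0992] psi 129.3 T [ 4.29 -0.45  3.44] F [-14.6  -1.4  15.6] gap mm 9.8 J6 -0.93
6.7 [ 0.5525 -0.0315  0.0992] 129.3 [-0.243  0.17   1.975  0.006  0.999 -0.932] 0.11549700958943063
key_grip [(array([314.2, 268.3]), 0.79)]
pointer_tip [(array([429.3, 325.3]), 0.54)]
```

View pics/w3.png

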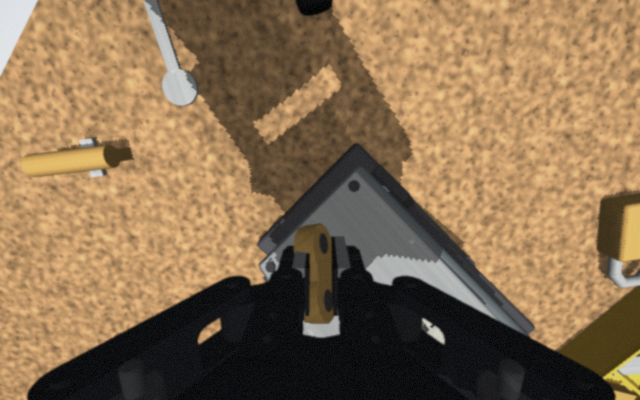

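>>> arm_command(fingers=[184,184,184,184], linear=[[0,0,0],[0,0,0],[0,0,0],[0,0,0]], spin=[0,0,0.1,0.1])

```text
time: 7.35
tcp_pos: [0.5532, -0.0313, 0.0974]
tcp_rot: [[-0.459, 0.889, -0.0], [0.888, 0.459, 0.005], [0.005, 0.002, -1.0]]
contact_force: [-0.8, 8.7, 6.3]
finger_gap: 0.283
```

```bash
python3 st.py
```

```text
7.35 [ 0.5532 -0.0313  0.0974] psi 117.3 T [1.77 0.09 0.52] F [-0.8  8.7  6.3] gap mm 24.0 J6 -0.72
```

>>> arm_command(fingers=[184,184,184,184,184], linear=[[0,0,0],[0,0,0],[0,0,0],[0,0,0],[0,0,0]], spin=[0.16,0.16,0.16,0.16,0])

```text
time: 7.98
tcp_pos: [0.5554, -0.0322, 0.1002]
tcp_rot: [[0.161, 0.987, 0.005], [0.987, -0.161, 0.002], [0.003, 0.005, -1.0]]
contact_force: [-4.4, 6.6, 12.6]
finger_gap: 0.285
```

```bash
python3 st.py; python3 look.py w4
```

```text
7.975 [ 0.5554 -0.0322  0.1002] psi 80.7 T [ 0.83 -0.05  0.02] F [-4.4  6.6 12.6] gap mm 24.2 J6 -0.08
7.975 [ 0.5554 -0.0322  0.1002] 80.7 [-0.242  0.172  1.971  0.004  0.994 -0.082] 0.2846561803567369
key_grip [(array([312.6, 270.7]), 0.61)]
pointer_tip [(array([472.7, 244.3]), 0.77)]
```

View pics/w4.png

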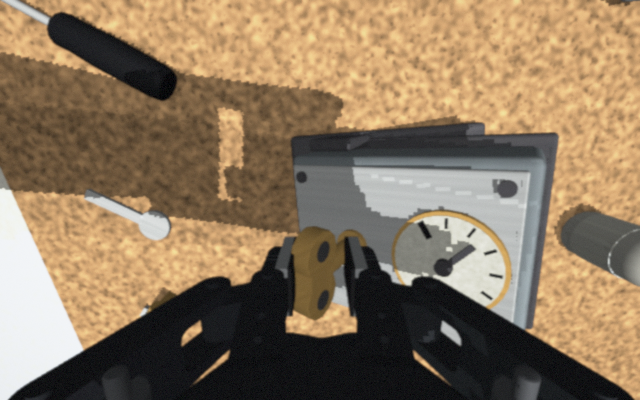

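>>> arm_command(fingers=[184,184,184,184,184,184,184,184,184], linear=[[0,0,0],[0,0,0],[0,0,0],[0,0,0],[0,0,0],[0,0,0],[0,0,0],[0,0,0],[0,0,0]], spin=[0.16,0.16,0.16,0.16,0.16,0.16,0.16,0.16,0])

```text
time: 9.25
tcp_pos: [0.5549, -0.0336, 0.0979]
tcp_rot: [[0.991, 0.132, 0.005], [0.132, -0.991, 0.0], [0.005, 0.001, -1.0]]
contact_force: [3.2, 2.6, 1.2]
finger_gap: 0.277
```

```bash
python3 st.py
```

```text
9.25 [ 0.5549 -0.0336  0.0979] psi 7.6 T [ 0.38 -0.66  0.12] F [3.2 2.6 1.2] gap mm 23.6 J6 1.19
```

>>> arm_command(fingers=[184,184,184,184,184,184,184,184,184], linear=[[0,0,0],[0,0,0],[0,0,0],[0,0,0],[0,0,0],[0,0,0],[0,0,0],[0,0,0],[0,0,0]], spin=[0.16,0.16,0.16,0.16,0.16,0.16,0.16,0.16,0])

```text
time: 10.38
tcp_pos: [0.5544, -0.0332, 0.0985]
tcp_rot: [[0.411, -0.911, 0.003], [-0.911, -0.411, 0.001], [0.0, -0.003, -1.0]]
contact_force: [-0.8, 4.1, 5.8]
finger_gap: 0.281
```

```bash
python3 st.py; python3 look.py w5
```

```text
10.375 [ 0.5544 -0.0332  0.0985] psi -65.7 T [ 0.78 -0.4   0.39] F [-0.8  4.1  5.8] gap mm 23.9 J6 2.47
10.375 [ 0.5544 -0.0332  0.0985] -65.7 [-2.430e-01  1.730e-01  1.973e+00  2.000e-03  9.920e-01  2.473e+00] 0.28122609461861875
key_grip [(array([325.6, 265.3]), 0.78), (array([198. , 173.2]), 0.62)]
pointer_tip [(array([200.6, 172.5]), 0.67), (array([73.1,  0. ]), 0.23)]
```

View pics/w5.png

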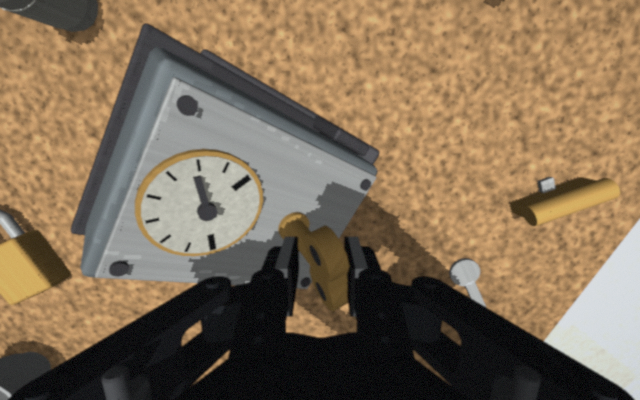

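>>> arm_command(fingers=[184,176,176,176,176,176,176,176,176,176], linear=[[0,0,0],[0,0,-30],[0,0,-30],[0,0,0],[0,0,0],[0,0,0],[0,0,0],[0,0,0],[0,0,0],[0,0,0]], spin=[-0.12,0,0,-0.186,-0.186,-0.186,-0.186,-0.186,-0.186,-0.186])

```text
time: 11.78
tcp_pos: [0.5524, -0.034, 0.1562]
tcp_rot: [[0.961, 0.278, -0.002], [0.278, -0.961, -0.0], [-0.002, -0.0, -1.0]]
contact_force: [-0.3, 0.1, 0.4]
finger_gap: 0.309
```

>>> arm_command(fingers=[176,176,176,176,176,176,176,176,176,176], linear=[[0,0,0],[0,0,0],[0,0,0],[0,0,0],[0,0,0],[0,0,0],[0,0,0],[0,0,0],[0,0,0],[0,0,0]], spin=[-0.186,-0.186,-0.186,-0.186,-0.186,-0.186,-0.186,-0.186,-0.186,-0.165])

```text
time: 13.02
tcp_pos: [0.5524, -0.0341, 0.1562]
tcp_rot: [[-0.522, 0.853, -0.002], [0.853, 0.522, -0.0], [0.001, -0.002, -1.0]]
contact_force: [0.5, 1.2, -0.6]
finger_gap: 0.311
```

```bash
python3 st.py; python3 look.py w6
```

```text
13.025 [ 0.5524 -0.0341  0.1562] psi 121.4 T [ 0.    0.04 -0.01] F [ 0.5  1.2 -0.6] gap mm 26.5 J6 -0.79
13.025 [ 0.5524 -0.0341  0.1562] 121.4 [-2.450e-01  9.600e-02  1.941e+00 -1.000e-03  1.107e+00 -7.930e-01] 0.3114765245330587
key_grip [(array([319.7, 225.7]), 0.66)]
pointer_tip []
```

View pics/w6.png

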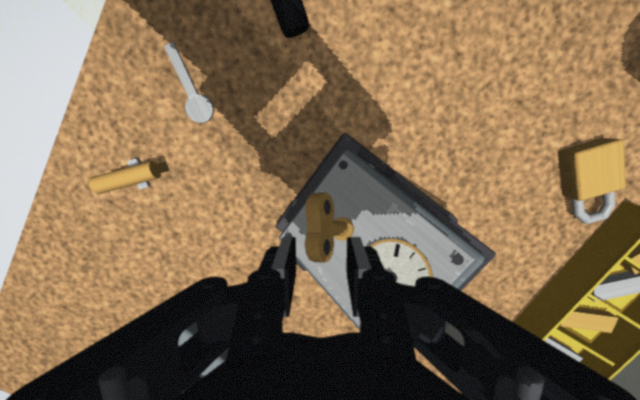

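>>> arm_command(fingers=[176,176,186,186,186,186,186,186,186,186], linear=[[0,0,30],[0,0,29],[0,0,0],[0,0,0],[0,0,0],[0,0,0],[0,0,0],[0,0,0],[0,0,0],[0,0,0]], spin=[0,0,0.1,0.15,0.15,0.15,0.15,0.15,0.15,0.15])

```text
time: 14.42
tcp_pos: [0.5535, -0.0352, 0.1013]
tcp_rot: [[0.575, 0.818, -0.001], [0.818, -0.575, -0.003], [-0.003, 0.001, -1.0]]
contact_force: [-11.6, -3.9, 16.1]
finger_gap: 0.275
```

```bash
python3 st.py
```

```text
14.425 [ 0.5535 -0.0352  0.1013] psi 54.9 T [-0.62  1.38  0.28] F [-11.6  -3.9  16.1] gap mm 23.4 J6 0.37
```

>>> arm_command(fingers=[186,186,186,186], linear=[[0,0,0],[0,0,0],[0,0,0],[0,0,0]], spin=[0.1,0.1,0,0])

```text
time: 14.92
tcp_pos: [0.5529, -0.0345, 0.1008]
tcp_rot: [[0.724, 0.69, -0.002], [0.69, -0.724, -0.002], [-0.003, 0.0, -1.0]]
contact_force: [-8.8, 0.5, 13.5]
finger_gap: 0.277
```

```bash
python3 st.py; python3 look.py w7
```

```text
14.925 [ 0.5529 -0.0345  0.1008] psi 43.6 T [-0.21  0.96  0.15] F [-8.8  0.5 13.5] gap mm 23.5 J6 0.57
14.925 [ 0.5529 -0.0345  0.1008] 43.6 [-0.244  0.169  1.973 -0.003  1.001  0.566] 0.2767959606696811
key_grip [(array([317.1, 266.5]), 0.72)]
pointer_tip [(array([433.7, 216.3]), 0.81)]
```

```bash
cat > hand.py <<'E'
from h import *
import pickle,sys
C,S=np.cos(np.radians(35)),np.sin(np.radians(35));a=-.091
u=np.array([C*np.cos(a),C*np.sin(a),S]);A=np.array([-S*np.cos(a),-S*np.sin(a),C]);v=np.array([-np.sin(a),np.cos(a),0])
K=np.array([.5528,-.0335,.1135]);D=K+.051*u-.03*A
def hand(n,p,ctr=None):
    c=pickle.load(open(f'pics/{n}.pkl','rb'))
    def h(p):o,d=ray(c,p);return o+d*((D-o)@A/(d@A))
    q=h(p)-(D if ctr is None else h(ctr));x,y=q@-v,q@u
    print(n,'dial cw angle from up',np.degrees(np.arctan2(x,y)).round(1),'r mm',(np.hypot(x,y)*1e3).round(1),'centre px',proj(c,D).round(1))
E
python3 - <<'E'
from hand import *
hand('w1',(337,233),(318.5,240));hand('w4',(472,245),(444,267));hand('w5',(200.6,175),(207,211));hand('w5',(240,184),(207,211));hand('w5',(211,242),(207,211))
hand('w7',(433.7,216.3))
im=cv2.imread('pics/w7.png')[130:330,330:560];cv2.imwrite('pics/w7c.png',cv2.resize(im,None,fx=3,fy=3,interpolation=cv2.INTER_CUBIC))
E
```

```text
w1 dial cw angle from up -115.6 r mm 22.2 centre px [318.9 241.1]
w4 dial cw angle from up -50.3 r mm 17.4 centre px [443.9 264. ]
w5 dial cw angle from up 59.5 r mm 17.8 centre px [205.2 210.8]
w5 dial cw angle from up 116.5 r mm 18.6 centre px [205.2 210.8]
w5 dial cw angle from up -118.4 r mm 17.5 centre px [205.2 210.8]
w7 dial cw angle from up 108.3 r mm 17.1 centre px [423.  185.7]
```

View pics/w7c.png

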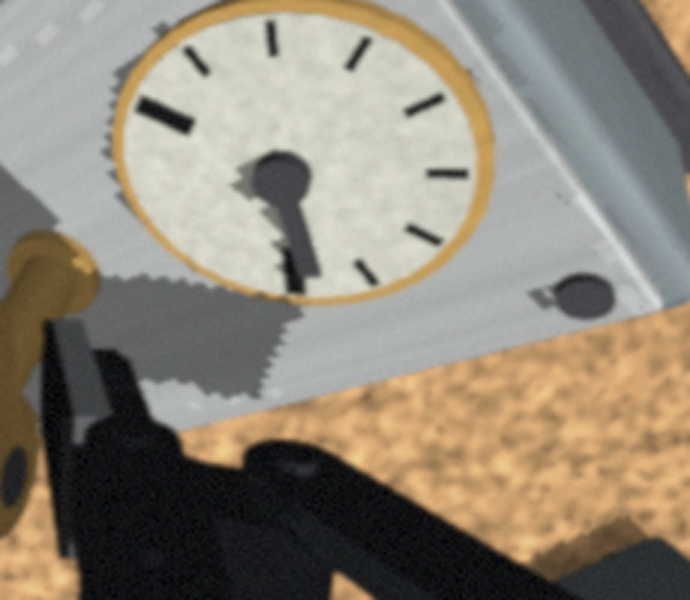

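>>> arm_command(fingers=[186,186,186,186], linear=[[0,0,0],[0,0,0],[0,0,0],[0,0,0]], spin=[0.08,0.08,0.06,0])

```text
time: 15.58
tcp_pos: [0.5532, -0.0336, 0.1]
tcp_rot: [[0.857, 0.515, -0.001], [0.515, -0.857, 0.0], [-0.001, -0.0, -1.0]]
contact_force: [-4.2, 2.2, 9.2]
finger_gap: 0.271
```

```bash
python3 st.py; python3 look.py w8
```

```text
15.575 [ 0.5532 -0.0336  0.1   ] psi 31.0 T [0.26 0.49 0.21] F [-4.2  2.2  9.2] gap mm 23.0 J6 0.79
15.575 [ 0.5532 -0.0336  0.1   ] 31.0 [-0.244  0.17   1.973 -0.     0.999  0.786] 0.2707406849418131
key_grip [(array([320. , 270.2]), 0.84)]
pointer_tip [(array([420.5, 199.2]), 0.82), (array([ 81. , 256.9]), 0.37)]
```

>>> arm_command(fingers=[186,186], linear=[[0,0,0],[0,0,0]], spin=[0.05,0])

```text
time: 15.98
tcp_pos: [0.5535, -0.0334, 0.0997]
tcp_rot: [[0.882, 0.471, 0.0], [0.471, -0.882, 0.0], [0.0, -0.0, -1.0]]
contact_force: [-2.3, 3.1, 7.2]
finger_gap: 0.274
```

```bash
python3 st.py; python3 look.py w9
```

```text
15.975 [ 0.5535 -0.0334  0.0997] psi 28.1 T [0.4  0.26 0.22] F [-2.3  3.1  7.2] gap mm 23.3 J6 0.84
15.975 [ 0.5535 -0.0334  0.0997] 28.1 [-2.430e-01  1.710e-01  1.973e+00  1.000e-03  9.970e-01  8.360e-01] 0.27421049979478995
key_grip [(array([322.8, 268.6]), 0.75), (array([ 86. , 268.8]), 0.62)]
pointer_tip [(array([415.1, 194.4]), 0.91), (array([ 86.8, 269.3]), 0.48)]
```

```bash
python3 - <<'E'
from hand import *
hand('w7',(433.7,216.3));hand('w8',(420.5,199.2));hand('w9',(415.1,194.4))
E
```

```text
w7 dial cw angle from up 108.3 r mm 17.1 centre px [423.  185.7]
w8 dial cw angle from up 114.5 r mm 18.7 centre px [403.7 167.5]
w9 dial cw angle from up 116.8 r mm 17.9 centre px [398.4 164.4]
```

>>> arm_command(fingers=[186,186,186], linear=[[0,0,0],[0,0,0],[0,0,0]], spin=[0.06,0.06,0])

```text
time: 16.5
tcp_pos: [0.554, -0.0331, 0.0994]
tcp_rot: [[0.931, 0.365, 0.002], [0.365, -0.931, 0.0], [0.002, 0.001, -1.0]]
contact_force: [-1.2, 4.7, 5.2]
finger_gap: 0.273
```

```bash
python3 st.py; python3 look.py w10
```

```text
16.5 [ 0.554  -0.0331  0.0994] psi 21.4 T [ 0.5  -0.35  0.73] F [-1.2  4.7  5.2] gap mm 23.2 J6 0.95
16.5 [ 0.554  -0.0331  0.0994] 21.4 [-2.430e-01  1.710e-01  1.973e+00  1.000e-03  9.950e-01  9.530e-01] 0.27302992039281593
key_grip [(array([317.8, 271.2]), 0.56)]
pointer_tip [(array([406.1, 187.2]), 0.87)]
```

>>> arm_command(fingers=[186,186], linear=[[0,0,0],[0,0,0]], spin=[0.05,0])

```text
time: 16.9
tcp_pos: [0.5547, -0.0328, 0.0993]
tcp_rot: [[0.948, 0.319, 0.004], [0.319, -0.948, 0.0], [0.004, 0.001, -1.0]]
contact_force: [2.1, 6.7, 3.0]
finger_gap: 0.273
```

```bash
python3 st.py; python3 look.py w11;python3 - <<'E'
from hand import *
hand('w10',(406.1,187.2))
im=cv2.imread('pics/w11.png')[80:280,280:510];cv2.imwrite('pics/w11c.png',cv2.resize(im,None,fx=3,fy=3,interpolation=cv2.INTER_CUBIC))
E
```

```text
16.9 [ 0.5547 -0.0328  0.0993] psi 18.6 T [ 0.48 -0.72  0.8 ] F [2.1 6.7 3. ] gap mm 23.2 J6 1.0
16.9 [ 0.5547 -0.0328  0.0993] 18.6 [-2.420e-01  1.720e-01  1.973e+00  1.000e-03  9.930e-01  1.003e+00] 0.2725642564377729
key_grip [(array([322.6, 272.1]), 0.93)]
pointer_tip [(array([401.5, 184.8]), 0.94)]
w10 dial cw angle from up 118.6 r mm 18.7 centre px [385.  157.6]
```

View pics/w11c.png

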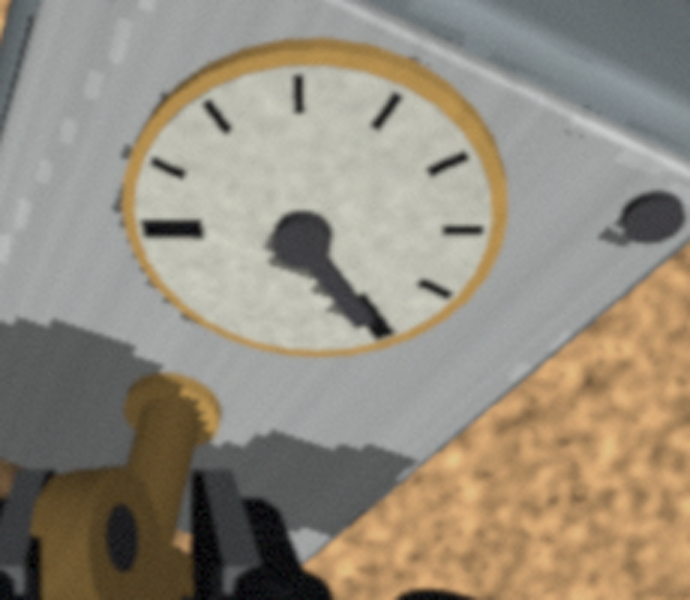

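>>> arm_command(fingers=[186,186,186], linear=[[0,0,0],[0,0,0],[0,0,0]], spin=[0.07,0.05,0])

```text
time: 17.42
tcp_pos: [0.5564, -0.0323, 0.0994]
tcp_rot: [[0.979, 0.205, 0.01], [0.205, -0.979, -0.0], [0.009, 0.002, -1.0]]
contact_force: [7.2, 9.4, -0.1]
finger_gap: 0.274
```

```bash
python3 st.py; python3 look.py w12;python3 - <<'E'
from hand import *
hand('w11',(401.5,184.8))
E
```

```text
17.425 [ 0.5564 -0.0323  0.0994] psi 11.8 T [ 0.38 -1.46  1.06] F [ 7.2  9.4 -0.1] gap mm 23.3 J6 1.12
17.425 [ 0.5564 -0.0323  0.0994] 11.8 [-0.241  0.173  1.972  0.002  0.988  1.122] 0.2735848616461575
key_grip [(array([322.2, 275.9]), 0.6)]
pointer_tip [(array([391.9, 180.6]), 0.67)]
w11 dial cw angle from up 119.4 r mm 18.7 centre px [379.  156.1]
```

```bash
python3 - <<'E'
from hand import *
hand('w12',(391.9,180.6))
E
```

```text
w12 dial cw angle from up 119.5 r mm 19.3 centre px [364.  154.1]
```

>>> arm_command(fingers=[186,186,186], linear=[[0,0,0],[0,0,0],[0,0,0]], spin=[0.06,0.06,0])

```text
time: 17.95
tcp_pos: [0.5567, -0.0323, 0.0996]
tcp_rot: [[0.995, 0.098, 0.011], [0.098, -0.995, -0.004], [0.01, 0.005, -1.0]]
contact_force: [5.0, 12.2, -0.1]
finger_gap: 0.275
```

```bash
python3 st.py; python3 look.py w13
```

```text
17.95 [ 0.5567 -0.0323  0.0996] psi 5.6 T [ 0.21 -2.05  2.98] F [ 5.  12.2 -0.1] gap mm 23.4 J6 1.23
17.95 [ 0.5567 -0.0323  0.0996] 5.6 [-2.390e-01  1.720e-01  1.972e+00 -1.000e-03  9.860e-01  1.234e+00] 0.2750856070816473
key_grip [(array([324.1, 274.8]), 0.71)]
pointer_tip [(array([379. , 174.9]), 0.97)]
```

>>> arm_command(fingers=[176,176,176,176,176,176,255,255], linear=[[0,0,0],[0,0,0],[0,0,-20],[0,0,-50],[0,0,-50],[0,0,0],[0,0,0],[0,0,0]], spin=[-0.12,-0.12,0,0,0,0.186,0.186,0.186])

```text
time: 19.1
tcp_pos: [0.5527, -0.0341, 0.2177]
tcp_rot: [[0.97, -0.241, -0.001], [-0.241, -0.97, -0.0], [-0.001, 0.001, -1.0]]
contact_force: [0.8, 1.0, -0.3]
finger_gap: -0.001
```

```bash
python3 st.py
```

```text
19.1 [ 0.5527 -0.0341  0.2177] psi -14.0 T [-0.05 -0.03  0.03] F [ 0.8  1.  -0.3] gap mm -0.1 J6 1.57
```

>>> arm_command(fingers=[255,255,255,255,255,255,255], linear=[[-5,50,0],[-5,50,0],[-5,50,0],[-5,50,0],[-5,50,0],[0,0,0],[0,0,0]], spin=[0,0,0,0,0,0,0])

```text
time: 19.98
tcp_pos: [0.47, -0.2708, 0.2177]
tcp_rot: [[0.972, -0.235, -0.001], [-0.235, -0.972, 0.001], [-0.001, -0.001, -1.0]]
contact_force: [0.8, 0.1, -0.2]
finger_gap: 0.003
```

```bash
python3 st.py; python3 - <<'E'
from h import *
import pickle
c=calibration('wrist');im=get_image('wrist');pickle.dump(c,open("pics/k1.pkl","wb"));cv2.imwrite("pics/k1.png",im[:,:,::-1])
for n in("start_tip","recorder"):print(n,[(np.round(d['pixel'],1),round(d['score'],2)) for d in pinpoint('wrist',n)][:2])
m=trace('wrist','recorder');print(m[0]['bbox'],cv2.minAreaRect(np.argwhere(m[0]['mask'])[:,::-1].astype(np.float32)))
get_image('side');k=pinpoint('side','pointer_tip');print([(x['pixel'],x['score']) for x in k])
s,t=calibration('side'),calibration('top')
p=pinpoint('wrist','start_tip')[0]['pixel']
print(tri([(c,p),(s,(426,131)),(t,(458,240))]),plane(c,p,.125))
E
```

```text
19.975 [ 0.47   -0.2708  0.2177] psi -13.6 T [0.02 0.03 0.01] F [ 0.8  0.1 -0.2] gap mm 0.3 J6 1.1
start_tip [(array([317.9, 167.6]), 0.8)]
recorder [(array([318.3, 107.2]), 0.97)]
[325.2, 106.6, 113.9, 151.6] ((320.0442199707031, 107.66022491455078), (113.68476867675781, 149.1094207763672), 3.012787342071533)
[]
(array([ 0.49919256, -0.27524949,  0.12429168]), np.float64(0.5836014406332879)) [ 0.4993007  -0.27546742  0.125     ]
```

View pics/k1.png

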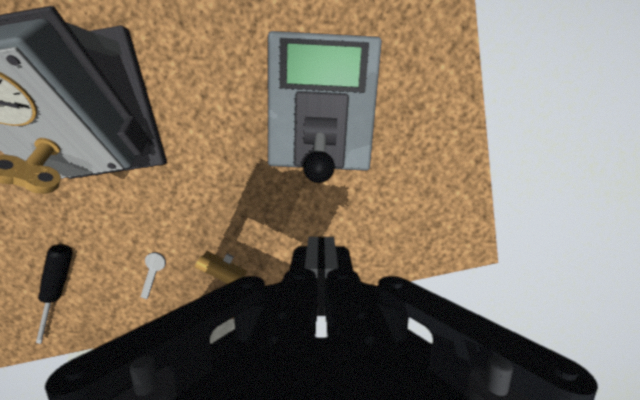

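>>> arm_command(fingers=[255,255,255,255], linear=[[-26,-2,0],[0,0,55],[0,0,55],[0,0,0]], spin=[0,0,0,0])

```text
time: 20.82
tcp_pos: [0.4427, -0.26, 0.1038]
tcp_rot: [[0.972, -0.234, -0.008], [-0.234, -0.972, 0.007], [-0.01, -0.005, -1.0]]
contact_force: [0.5, 0.2, -0.5]
finger_gap: 0.002
```

>>> arm_command(fingers=[255,255,255,255,255,255,255,255], linear=[[15,0,0],[12,0,0],[12,0,0],[12,0,0],[12,0,0],[12,0,0],[8,0,0],[0,0,0]], spin=[0,0,0,0,0,0,0,0])

```text
time: 21.82
tcp_pos: [0.5269, -0.2824, 0.108]
tcp_rot: [[0.972, -0.234, 0.0], [-0.234, -0.972, 0.0], [0.0, -0.0, -1.0]]
contact_force: [0.3, 0.5, -0.2]
finger_gap: -0.0
```

```bash
python3 st.py
```

```text
21.825 [ 0.5269 -0.2824  0.108 ] psi -13.5 T [ 0.   -0.02 -0.04] F [ 0.3  0.5 -0.2] gap mm -0.0 J6 1.14
```

>>> arm_command(fingers=[255,255,255], linear=[[4,0,0],[4,0,0],[0,0,0]], spin=[0,0,0])

```text
time: 22.2
tcp_pos: [0.5317, -0.2834, 0.1077]
tcp_rot: [[0.972, -0.233, -0.007], [-0.233, -0.972, 0.003], [-0.008, -0.001, -1.0]]
contact_force: [-7.3, 1.4, 2.6]
finger_gap: 0.001
```

```bash
python3 st.py; python3 - <<'E'
from h import *
get_image('top');t=calibration('top')
print('knob expected on',proj(t,np.array([.4992,-.2753,.125])+.0575*np.array([.972,-.23,0])))
for c in('side','top','wrist'):
    if c!='top':get_image(c)
    print(c,[(np.round(d['pixel'],1),round(d['score'],2)) for d in pinpoint(c,'start_tip')][:2],proj(calibration(c),np.array([.4992,-.2753,.125])+.0575*np.array([.972,-.23,0])))
E
```

```text
22.2 [ 0.5317 -0.2834  0.1077] psi -13.5 T [0.29 1.12 0.  ] F [-7.3  1.4  2.6] gap mm 0.1 J6 1.15
knob expected on [463.29261764 212.92310057]
side [(array([404.6, 117.4]), 0.52)] [407.30814028 120.01554329]
top [(array([278.8, 287.4]), 0.22)] [463.29261764 212.92310057]
wrist [(array([328.9, 224.1]), 0.82)] [319.58554494 218.595238  ]
```

>>> arm_command(fingers=[255,255,255], linear=[[3,0,0],[0,0,0],[0,0,0]], spin=[0,0,0])

```text
time: 22.88
tcp_pos: [0.5319, -0.2835, 0.1077]
tcp_rot: [[0.972, -0.233, -0.015], [-0.233, -0.972, 0.006], [-0.015, -0.002, -1.0]]
contact_force: [-16.0, 3.8, 8.5]
finger_gap: -0.001
```

```bash
python3 st.py
```

```text
22.875 [ 0.5319 -0.2835  0.1077] psi -13.5 T [ 0.55  2.41 -0.04] F [-16.    3.8   8.5] gap mm -0.0 J6 1.15
```

>>> arm_command(fingers=[255,255,255,255,255,255,255,255,255], linear=[[-30,0,0],[-25,0,-10],[0,0,-50],[0,0,-50],[0,0,-40],[-7,-55,0],[-7,-55,0],[-7,-55,0],[0,0,0]], spin=[0,0,0,0,0,0,0,0,0])

```text
time: 24.0
tcp_pos: [0.5021, -0.1037, 0.2589]
tcp_rot: [[0.973, -0.229, 0.002], [-0.229, -0.973, 0.0], [0.002, -0.001, -1.0]]
contact_force: [0.5, -0.8, 0.6]
finger_gap: -0.002
```

```bash
python3 st.py; python3 look.py v1; python3 - <<'E'
from hand import *
p=[d for d in pinpoint('wrist','pointer_tip')]
for d in p[:2]:hand('v1',d['pixel'])
obs=[]
for c in('side','top','wrist'):
    get_image(c);k=pinpoint(c,'start_tip');print(c,[(np.round(d['pixel'],1),round(d['score'],2)) for d in k][:2])
    if k:obs.append((calibration(c),k[0]['pixel']))
if len(obs)>1:print(tri(obs))
print('wrist at z .125',plane(*obs[-1],.125) )
print('expected',np.array([.4992,-.2753,.125])+.0575*np.array([.972,-.23,0]))
E
```

```text
24.0 [ 0.5021 -0.1037  0.2589] psi -13.2 T [-0.03 -0.01  0.02] F [ 0.5 -0.8  0.6] gap mm -0.2 J6 1.4
24.0 [ 0.5021 -0.1037  0.2589] -13.2 [-4.020e-01 -9.900e-02  1.941e+00  1.000e-03  1.298e+00  1.399e+00] -0.0019519248707909258
key_grip [(array([240.7, 153.4]), 0.6)]
pointer_tip [(array([245.1,  94.9]), 0.61)]
v1 dial cw angle from up 108.6 r mm 19.0 centre px [223.6  91.8]
side [(array([403.1, 116.9]), 0.45)]
top [(array([466.8, 212.7]), 0.42)]
wrist [(array([509.9,  89.6]), 0.62)]
(array([ 0.55385288, -0.2855734 ,  0.13543563]), np.float64(4.603063607972388))
wrist at z .125 [ 0.55210039 -0.29164716  0.125     ]
expected [ 0.55509  -0.288525  0.125   ]
```

```bash
cat > dial.py <<'E'
from hand import *
def an(n):
    c=pickle.load(open(f'pics/{n}.pkl','rb'));im=cv2.cvtColor(cv2.imread(f'pics/{n}.png'),cv2.COLOR_BGR2GRAY).astype(np.float32)
    # rectified 400x400, 0.2 mm/px, face dial plane (~5 mm proud handled by centre search)
    X,Y=np.meshgrid((np.arange(400)-200)*.0002,(200-np.arange(400))*.0002)
    P=D[None,None]+X[...,None]*-v+Y[...,None]*u
    q=(P-c['xyz'])@c['orientation'];m=cv2.remap(im,(c['cx']-f(c)*q[...,0]/q[...,2]).astype(np.float32),(c['cy']+f(c)*q[...,1]/q[...,2]).astype(np.float32),cv2.INTER_CUBIC)
    b=cv2.HoughCircles(cv2.medianBlur(m.astype(np.uint8),5),cv2.HOUGH_GRADIENT,1,100,param1=60,param2=15,minRadius=115,maxRadius=140)
    x,y,r=b[0,0];g=np.radians(np.arange(-180,180,2))
    def prof(r0,r1):return np.mean([cv2.remap(m,(x+R/.2*np.sin(g)).astype(np.float32)[None],(y-R/.2*np.cos(g)).astype(np.float32)[None],cv2.INTER_LINEAR)[0] for R in np.arange(r0,r1,.5)],0)
    dg=np.degrees(g);h=prof(8,14);k=prof(18,22)
    print(n,b[0,0],'hand darkest at',dg[np.argsort(h)[:5]],'marks darkest',dg[np.argsort(k)[:10]])
for n in('w1','w11','w13','v1'):
    try:an(n)
    except Exception as e:print(n,e)
E
python3 dial.py
```

```text
w1 'NoneType' object is not subscriptable
w11 [202.5 196.5 120.9] hand darkest at [124. 130. 126. 122. 128.] marks darkest [-122. -120.  120.  118.  122. -124. -118.    0.  -30.   30.]
w13 [201.5 190.5 126.2] hand darkest at [132. 130. 134. 136. 138.] marks darkest [-124. -126.  122. -122.  124.  120.   64.  -64.  -32.  126.]
v1 [204.5 194.5 139.4] hand darkest at [132. 130. 134. 128. 136.] marks darkest [-122.  122. -124.  120.  124. -120. -126.  126.  118.    0.]
```

```bash
python3 -c "
from cell import *
print(job_done(),sense()['time'])"
```

```text
the job is handed in; nothing more can be done
the job is handed in; nothing more can be done
```

The key is wound to its stop with the dial hand on the last long mark, and after that the start lever was pushed right over. I handed the job in at about 24 s of the 54 s allowed, with the gripper empty and clear above the bench.

**Winding:** The tool stays vertical while the key leans 35°. Pinching the key jammed it (about 5 N m at the wrist), so I opened the fingers to a loose fork around the wings and turned it in two grips. In the last steps the torque about the tool's axis rose from 0.2 to 3.0 N m and the hand stopped at about 119.5° (the last mark is at 120°), so the key was against its stop.

**Lever:** I pushed the knob until the tool could go no further, at about 16 N. Afterwards the knob was about 5 mm or less from where it should be when on.

**Checks that disagreed:**
- **Dial hand:** in the final picture the network's hand point gave 108.6°. The dial picture, flattened to face on, put the hand at about 128–136°, biased by its shadow. A close-up at the end of winding had shown the hand on the mark, so I trusted that and the rise in torque.
- **Knob position:** the three-camera fix on the knob was loose, with up to 4.6 pixels of error and a height reading about 10 mm high. Its position on the bench and the hard stop both agreed with the lever being on.
- **Other objects:** I made no contact with them that I know of, but I took no final picture to check them.

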